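# Find the heaviest parts tin and hold it up

### The job

One of the three closed tins was left out on the bench: put it back upright in its own holder, the empty red one, and let go. Then heft the tin in the white holder and after it the tin in the blue holder, lifting each a few centimetres straight up and clear of its holder, to find by feel which of the three tins is the heaviest. Finish holding the heaviest tin still and upright in the gripper, its underside a good 20 cm above the bench, with the two lighter tins standing in their own holders and the other things on the bench left alone and no tin tipped over.

Things in the scene. Friction and masses are not known exactly. Their poses are not given: they have to be found in the camera images.
- tin_a_center (a point): one of three closed tins that look exactly alike: upright cylinder 60 mm in diameter, 64 mm tall, bare metal with a green band and a brass-coloured disc on the lid; this point is its centre, 32 mm above its underside, z up; grip it at this height or a little above. The tins weigh between 0.2 and 0.75 kg; the heaviest is at least 0.2 kg heavier than either other. The weight cannot be seen, and the letters tell nothing of it
- tin_b_center (a point): one of three closed tins that look exactly alike: upright cylinder 60 mm in diameter, 64 mm tall, bare metal with a green band and a brass-coloured disc on the lid; this point is its centre, 32 mm above its underside, z up; grip it at this height or a little above. The tins weigh between 0.2 and 0.75 kg; the heaviest is at least 0.2 kg heavier than either other. The weight cannot be seen, and the letters tell nothing of it
- tin_c_center (a point): one of three closed tins that look exactly alike: upright cylinder 60 mm in diameter, 64 mm tall, bare metal with a green band and a brass-coloured disc on the lid; this point is its centre, 32 mm above its underside, z up; grip it at this height or a little above. The tins weigh between 0.2 and 0.75 kg; the heaviest is at least 0.2 kg heavier than either other. The weight cannot be seen, and the letters tell nothing of it
- holder_red: red storage holder fixed to the bench: a square frame 90 mm by 90 mm outside, 72 mm by 72 mm inside, rim 7 mm high, open at the top; a tin stands inside it directly on the bench (z = 0). Origin: centre of the square at bench height, x and y along its sides. Empty at the start
- holder_white: white storage holder fixed to the bench: a square frame 90 mm by 90 mm outside, 72 mm by 72 mm inside, rim 7 mm high, open at the top; a tin stands inside it directly on the bench (z = 0). Origin: centre of the square at bench height, x and y along its sides. A tin stands in it at the start
- holder_blue: blue storage holder fixed to the bench: a square frame 90 mm by 90 mm outside, 72 mm by 72 mm inside, rim 7 mm high, open at the top; a tin stands inside it directly on the bench (z = 0). Origin: centre of the square at bench height, x and y along its sides. A tin stands in it at the start
- gauge: pressure gauge with a glass dome lying on its back, 70 mm in diameter, 39 mm high, brass stem 26 mm long towards its -x; origin under the centre of its case. Leave alone
- parts_box: closed yellow plastic parts box, 174 mm (x) by 114 mm (y) by 65 mm high; origin under its centre. Leave alone
- brake_shoe: steel brake shoe lying flat, a crescent about 40 mm (x) by 115 mm (y) by 26 mm high; origin near the crescent's middle, at bench height. Leave alone
- spanner: steel adjustable spanner lying flat, 200 mm long along its x (jaw to +x), 40 mm wide, 12 mm high; origin under its middle. Leave alone

How it is judged (in metres and radians):
On the way, in this order (a step that is already met when the one before it is completed fails the run):
1. the tin that was left out stands in the red holder, let go, the other two still in theirs (((horizontal distance between tin_a_center and holder_red below 0.015 m and height (world z) of tin_a_center below 0.0365 m and angle between tin_a_center's own z axis and vertical below 0.1 rad and contact force between the fingers and tin_a below 0.3 N and distance of each of tin_b_center, tin_c_center from where it was at the start of the episode below 0.015 m) or (horizontal distance between tin_b_center and holder_red below 0.015 m and height (world z) of tin_b_center below 0.0365 m and angle between tin_b_center's own z axis and vertical below 0.1 rad and contact force between the fingers and tin_b below 0.3 N and distance of each of tin_a_center, tin_c_center from where it was at the start of the episode below 0.015 m) or (horizontal distance between tin_c_center and holder_red below 0.015 m and height (world z) of tin_c_center below 0.0365 m and angle between tin_c_center's own z axis and vertical below 0.1 rad and contact force between the fingers and tin_c below 0.3 N and distance of each of tin_a_center, tin_b_center from where it was at the start of the episode below 0.015 m))), for 0.2 s.
2. the tin of the white holder is lifted clear in the gripper (((horizontal distance between tin_a_center and holder_white below 0.06 m and height (world z) of tin_a_center above 0.05 m and contact force between the fingers and tin_a above 1 N) or (horizontal distance between tin_b_center and holder_white below 0.06 m and height (world z) of tin_b_center above 0.05 m and contact force between the fingers and tin_b above 1 N) or (horizontal distance between tin_c_center and holder_white below 0.06 m and height (world z) of tin_c_center above 0.05 m and contact force between the fingers and tin_c above 1 N))), for 0.2 s.
3. the tin of the blue holder is lifted clear in the gripper (((horizontal distance between tin_a_center and holder_blue below 0.06 m and height (world z) of tin_a_center above 0.05 m and contact force between the fingers and tin_a above 1 N) or (horizontal distance between tin_b_center and holder_blue below 0.06 m and height (world z) of tin_b_center above 0.05 m and contact force between the fingers and tin_b above 1 N) or (horizontal distance between tin_c_center and holder_blue below 0.06 m and height (world z) of tin_c_center above 0.05 m and contact force between the fingers and tin_c above 1 N))), for 0.2 s.
At the end, for the whole second after the job is handed in: The heaviest tin is held still in the fingers, upright within 15 degrees, underside 180 to 400 mm above the bench; the lighter two stand at rest in their own holders (within 15 mm of the red centre or of their start); gauge, box, shoe and spanner moved under 20 mm (((distance between tin_a_center and heaviest_filling below 0.045 m and height (world z) of tin_a_center between 0.212 and 0.45 m and angle between tin_a_center's own z axis and vertical below 0.26 rad and linear speed of tin_a below 0.03 m/s and contact force between the fingers and tin_a above 1 N and (horizontal distance between tin_b_center and holder_red below 0.015 m or distance of tin_b_center from where it was at the start of the episode below 0.015 m) and height (world z) of each of tin_b_center, tin_c_center below 0.0365 m and angle between each of tin_b_center, tin_c_center's own z axis and vertical below 0.1 rad and linear speed of each of tin_b, tin_c below 0.02 m/s and (horizontal distance between tin_c_center and holder_red below 0.015 m or distance of tin_c_center from where it was at the start of the episode below 0.015 m)) or (distance between tin_b_center and heaviest_filling below 0.045 m and height (world z) of tin_b_center between 0.212 and 0.45 m and angle between tin_b_center's own z axis and vertical below 0.26 rad and linear speed of tin_b below 0.03 m/s and contact force between the fingers and tin_b above 1 N and (horizontal distance between tin_a_center and holder_red below 0.015 m or distance of tin_a_center from where it was at the start of the episode below 0.015 m) and height (world z) of each of tin_a_center, tin_c_center below 0.0365 m and angle between each of tin_a_center, tin_c_center's own z axis and vertical below 0.1 rad and linear speed of each of tin_a, tin_c below 0.02 m/s and (horizontal distance between tin_c_center and holder_red below 0.015 m or distance of tin_c_center from where it was at the start of the episode below 0.015 m)) or (distance between tin_c_center and heaviest_filling below 0.045 m and height (world z) of tin_c_center between 0.212 and 0.45 m and angle between tin_c_center's own z axis and vertical below 0.26 rad and linear speed of tin_c below 0.03 m/s and contact force between the fingers and tin_c above 1 N and (horizontal distance between tin_a_center and holder_red below 0.015 m or distance of tin_a_center from where it was at the start of the episode below 0.015 m) and height (world z) of each of tin_a_center, tin_b_center below 0.0365 m and angle between each of tin_a_center, tin_b_center's own z axis and vertical below 0.1 rad and linear speed of each of tin_a, tin_b below 0.02 m/s and (horizontal distance between tin_b_center and holder_red below 0.015 m or distance of tin_b_center from where it was at the start of the episode below 0.015 m))) and distance of each of gauge, parts_box, brake_shoe, spanner from where it was at the start of the episode below 0.02 m); the arm keeps its last pose, push and grip.
It fails at once if a bystander (gauge, parts box, brake shoe, spanner) is moved more than 20 mm (distance of any of gauge, parts_box, brake_shoe, spanner from where it was at the start of the episode above 0.02 m).
It fails at once if a tin is tipped over (more than 45 degrees) (angle between any of tin_a_center, tin_b_center, tin_c_center's own z axis and vertical above 0.785 rad).
It also fails if it takes over 67 s, if anything falls off the work surface, if the arm or the gripper's body presses on something with over 40 N, if the wrist force passes 120 N, or if a joint passes its speed limit or range.

### The arm

A 6-joint arm with a two-finger parallel gripper is mounted at the origin on the work surface. World frame = base frame: x ahead of the robot, y to its left, z up, the work surface at z = 0. Lengths are in m, angles in degrees, forces in N, time in s.
With the tool pointing down it reaches from about 0.4 to 0.825 m from the base axis. Payload 7 kg.
Tool frame: the origin (TCP) lies at the very end of the fingers, on their centre line; the grasp point (between the pads) lies 19 mm behind it (ctrl.pinch_z is the distance from the TCP to the grasp point, in m); z points along the fingers, x is the direction in which the jaws open and shut, and the axes are right-handed (so a half turn about z gives the same grasp; the last joint's range is limited). The gripper opens to 88 mm and grips with 3 to 60 N. Pads are 19 mm wide; open, the fingers measure 130 mm over their backs; the gripper's body (78 mm by 193 mm) begins 47 mm behind the grasp point.
Start: joints at [82.741, 20.546, 0.682, 0, -70.136, -16.507], TCP at [0.272, 0.618, 0.227] pointing down, gripper open.
Joint ranges: [-176.03, 176.03], [-82.01, 121.73], [-58.28, 71.71], [-173.87, 95.51], [-174.79, -0.11], [-173.66, 173.66]. Speed limits (degrees/s): [136.94, 136.94, 172.46, 180, 180, 180].

### API

Orientations are given as [roll, pitch, yaw] about the fixed x, y, z axes, in that order (R = Rz(yaw) Ry(pitch) Rx(roll)).
In Python, from plant import ctrl gives the robot as it stands.
- The arm moves only by the tool carry_out, never from a script. Its argument "increments" is a list of rows, each a list of 7 numbers: the turn, a rotation vector about the world's x, y, z in degrees, then the shift along the world's x, y, z in mm, then the closure, from 0 (fully open) to 1 (shut). In form: [[ax, ay, az, dx, dy, dz, grip], ...]. A call has 1 to 20 rows; each row is the pose to reach, as a shift and turn from the pose commanded when the call began; what a row does not reach only later rows make up. A row lasts 1/8 s, in which the tool goes at most 62.5 mm and 10.7 degrees, less where a joint would pass 70% of its speed; a pose out of reach is approached as far as the arm can. A call with a gripper value outside its range is refused whole. The fingers move at their own pace and stop on an object; the grip force is fixed at half the most. Time passes only in rows, so rows that repeat a pose let the fingers close. It gives the time, the measured TCP pose, the force and the opening at its end, in the units of the state.
- ctrl.get_obs(): the state, without advancing time (a new reading comes with each control period).
- ctrl.snapshot(name): name is "scene" or "top" or "wrist"; returns a dict with "pixels" (420x560x3 uint8, blue, green, red), "intrinsics" (3x3 intrinsics, pixels), "dist" ([k1, k2, p1, p2, k3] as OpenCV has them; the pictures are not rectified), "rvec" (rotation vector, rad) and "tvec" (3), from world to camera coordinates, as OpenCV has them; the wrist camera has in their place "hand_eye" (4x4, takes a point from camera to tool coordinates, whose origin is the TCP and whose axes are the tool frame's). Camera axes: x right, y down, z forward; pixel columns grow to the right and rows downward; lengths in m; the calibration is good to about 2 mm. A picture is of the moment at which its call begins: read the wrist's pose just before it. There is no depth.
- ctrl.close_job(): hands the job in, once; it reports no verdict.
Trained networks look in a picture, given as the dict that the camera call returned (one of the last four; its "shot" number tells which), for a name from the list of things; names that differ only in an ending like _2 or _b are one class to them, and where a whole thing is asked for, a point or a joint stands for the part that bears it (a point fixed in the world has none). Each returns a list of dicts, best first, with "confidence" (0 to 1); they miss things now and then, are a little off and sometimes report something else, mostly with a low value. They report only what shows in the picture. A call takes as long as a camera call.
- ctrl.search_frame(picture, label): "centre" ([x, y, z] in m, in world coordinates, good to about 4 mm: the middle of the surface that is visible of it).
- ctrl.outline_of(picture, label): "pixels" (420x560 bool, what is visible of it).
The state is a dict: "clock": time; "joint_pos": joint angles; "qvel": joint speeds; "tau": joint torques, N m; "tool_pos": TCP position; "orientation": TCP orientation; "force": force on the tool from outside, world axes, zero at the start; "moment": the same for the moment, N m; "opening": finger opening in m.
Only numpy, scipy, OpenCV 4.12 (cv2) and the standard library are available. Lean on these libraries where they do the work, as an engineer would, in place of code of your own. Each camera call takes 0.05 s, during which the arm holds its last target. There are 200 camera calls.

## Working session

There is one attempt and no reset: what is moved stays moved. The work goes in short steps, Python scripts to look and compute and a tool call to move; the robot and the scene stay as the last step left them, time stands still between calls to the robot, and variables do not carry over. Pictures are saved under pics/ and viewed, about 8 in all and at most 12, crops included, and the job is handed in when it is done.

Besides the shell and the picture viewer there is one more tool, called after ">>>" by a JSON object that holds its "api" and its "payload", one argument or row to a line. carry_out: Moves the arm, as the interface text tells. Its arguments: {"type":"object","properties":{"increments":{"type":"array"}},"required":["increments"]}

```bash
mkdir -p pics; cat > h.py <<'E'
import numpy as np, cv2
from plant import ctrl
def undist(p,s): return cv2.undistortPoints(np.array(p,float).reshape(-1,1,2),s["intrinsics"],np.array(s["dist"],float)).reshape(-1,2)
def ray(s,px):
    R=cv2.Rodrigues(np.array(s["rvec"],float))[0]; t=np.array(s["tvec"],float).ravel()
    d=np.c_[undist(px,s),np.ones(len(px))]@R
    return -R.T@t,d
def onz(s,px,z):
    o,d=ray(s,px); return o+d*((z-o[2])/d[:,2])[:,None]
E
python3 - <<'E'
from h import *
o=ctrl.get_obs(); print({k:np.round(v,3) for k,v in o.items()},ctrl.pinch_z)
ims=[]
for n in("top","scene"):
    s=ctrl.snapshot(n); im=s["pixels"].copy()
    for l in["tin_a_center","holder_red","holder_white","holder_blue","gauge","parts_box","brake_shoe","spanner"]:
        for r in ctrl.search_frame(s,l):
            if r["confidence"]>.3: print(n,l,np.round(r["centre"],3),round(r["confidence"],2))
    cv2.imwrite(f"pics/{n}0.png",im)
E
```

```text
{'clock': np.float64(0.0), 'joint_pos': array([ 8.2742e+01,  2.0590e+01,  6.3400e-01, -2.0000e-02, -7.0135e+01,
       -1.6507e+01]), 'qvel': array([-0.039, -0.015, -0.02 , -0.099, -0.054,  0.047]), 'tau': array([ 0.0000e+00, -5.8271e+01,  2.9304e+01,  6.9970e+00,  7.0000e-03,
       -0.0000e+00]), 'tool_pos': array([0.272, 0.617, 0.226]), 'orientation': array([-1.79992e+02, -9.20000e-02, -1.13771e+02]), 'force': array([-0.858,  0.087, -0.217]), 'moment': array([ 0.014,  0.012, -0.014]), 'opening': np.float64(0.087)} 0.0188
top tin_a_center [0.451 0.135 0.064] 0.63
top holder_red [ 0.618  0.145 -0.002] 0.89
top holder_white [ 0.56  -0.15   0.007] 0.77
top holder_blue [ 0.626 -0.008  0.009] 0.74
top gauge [ 0.402 -0.317  0.031] 0.73
top parts_box [0.598 0.404 0.068] 0.76
top brake_shoe [ 0.655 -0.414  0.022] 0.67
top spanner [0.743 0.043 0.012] 0.63
top spanner [ 0.575 -0.161  0.064] 0.43
scene tin_a_center [0.467 0.139 0.064] 0.69
scene holder_red [0.622 0.146 0.001] 0.9
scene holder_white [ 0.593 -0.136  0.006] 0.57
scene holder_blue [0.655 0.013 0.009] 0.65
scene gauge [ 0.419 -0.311  0.028] 0.77
scene gauge [0.656 0.014 0.005] 0.34
scene parts_box [0.617 0.415 0.066] 0.85
scene parts_box [ 0.588 -0.147  0.065] 0.45
scene brake_shoe [ 0.66  -0.395  0.019] 0.64
scene spanner [0.755 0.046 0.008] 0.7
scene spanner [0.619 0.412 0.068] 0.47
```

View pics/top0.png

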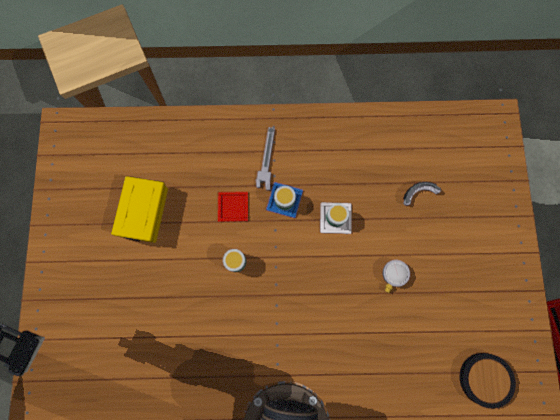

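```bash
python3 - <<'E'
from h import *
s=ctrl.snapshot("top")
hsv=cv2.cvtColor(s["pixels"],cv2.COLOR_BGR2HSV)
o,_=ray(s,[(280,210)]);print("cam",o)
for l in["tin_a_center","holder_red","holder_white","holder_blue","spanner"]:
    for r in ctrl.outline_of(s,l)[:4]:
        m=r["pixels"].astype(np.uint8)
        c=max(cv2.findContours(m,cv2.RETR_EXTERNAL,cv2.CHAIN_APPROX_NONE)[0],key=cv2.contourArea)
        z=0.007 if "holder" in l else 0.012
        w=onz(s,c.reshape(-1,2).astype(float),z)[:,:2]
        print(l,round(r["confidence"],2),cv2.boundingRect(c),cv2.minAreaRect((w*1000).astype(np.float32)))
E
```

```text
cam [0.33645876 0.00267803 1.29587543]
tin_a_center 0.82 (224, 250, 22, 23) ((453.7272033691406, 138.4861297607422), (66.37749481201172, 58.789100646972656), 44.67999267578125)
holder_red 0.98 (218, 191, 30, 30) ((620.68310546875, 146.6634521484375), (87.3242416381836, 89.97745513916016), 89.88806915283203)
holder_white 0.96 (321, 201, 32, 33) ((579.156005859375, -161.2935791015625), (93.41407775878906, 93.99571228027344), 83.99485778808594)
holder_blue 0.89 (267, 182, 36, 36) ((637.294677734375, -9.786453247070312), (90.78990173339844, 91.68755340576172), 73.09912872314453)
spanner 0.92 (255, 127, 20, 64) ((767.0213623046875, 48.980777740478516), (50.004554748535156, 202.0235137939453), 86.23892974853516)
```

The top view shows the loose tin at px (234,260) and the red holder at (233,207). The blue holder with its tin is at (285,198), with the spanner jaw just beyond it at (264,183), and the white holder with its tin is at (337,215). The box, shoe and gauge are all clear. Next I'll fit the lid centres.

```bash
python3 - <<'E'
from h import *
for n in("top","scene"):
    s=ctrl.snapshot(n); h=cv2.cvtColor(s["pixels"],cv2.COLOR_BGR2HSV)
    tins=[r for r in ctrl.outline_of(s,"tin_a_center") if r["confidence"]>.2]
    for r in tins:
        m=r["pixels"].astype(np.uint8)
        lid=((cv2.inRange(h,(12,110,90),(32,255,255))>0)&(m>0)).astype(np.uint8)
        k,_,st,ce=cv2.connectedComponentsWithStats(lid)
        i=1+np.argmax(st[1:,4]) if k>1 else None
        print(n,round(r["confidence"],2),cv2.boundingRect(m), None if i is None else (st[i],ce[i].round(1),(onz(s,[ce[i]],.064)*1000).round(1)))
    if n=="top":
        for p in [(285,197),(338,214),(234,260)]:
            m=cv2.inRange(h,(12,110,90),(32,255,255)); M=np.zeros_like(m); cv2.circle(M,p,9,255,-1); m&=M
            c=np.argwhere(m)[:,::-1].mean(0); print(p,c.round(1),(m>0).sum(),(onz(s,[c],.064)*1000).round(1))
        hr=(cv2.inRange(h,(0,150,60),(6,255,255))|cv2.inRange(h,(174,150,60),(180,255,255))); M=np.zeros_like(hr); M[180:235,205:260]=255
        c=cv2.minAreaRect(np.argwhere(hr&M)[:,::-1].astype(np.float32)); print("red",c,(onz(s,[c[0]],.004)*1000).round(1))
E
```

```text
top 0.68 (223, 250, 24, 23) (array([226, 252,  16,  16, 210], dtype=int32), array([233.4, 259.6]), array([[453.6, 136.8,  64. ]]))
(285, 197) [284.5 195.5] 188 [[634.5  -9.5  64. ]]
(338, 214) [337.8 213.1] 193 [[ 580.2 -160.4   64. ]]
(234, 260) [233.4 259.6] 210 [[453.6 136.8  64. ]]
red ((232.0, 206.5), (29.0, 30.0), 90.0) [[618.2 148.3   4. ]]
scene 0.77 (344, 185, 25, 32) (array([349, 187,  19,  15, 223], dtype=int32), array([357.8, 193.9]), array([[453.7, 137.4,  64. ]]))
```

>>> {"api": "carry_out", "payload": {
  "increments": [
    [0, 0, 10, 18, -48, 0, 0],
    [0, 0, 20, 36, -96, 0, 0],
    [0, 0, 30, 55, -144, 0, 0],
    [0, 0, 40, 73, -193, -10, 0],
    [0, 0, 50, 91, -241, -30, 0],
    [0, 0, 59, 109, -289, -50, 0],
    [0, 0, 59, 127, -337, -70, 0],
    [0, 0, 59, 146, -385, -90, 0],
    [0, 0, 59, 164, -433, -110, 0],
    [0, 0, 59, 182, -481, -117, 0],
    [0, 0, 59, 182, -481, -117, 0],
    [0, 0, 59, 182, -481, -117, 0],
    [0, 0, 59, 182, -481, -117, 0]
  ]
}}

```text
clock: 3.02
tool_pos: [0.4541, 0.1378, 0.11]
orientation: [-179.9, 0.0, -54.7]
force: [0.1, 0.6, 0.6]
opening: 0.0877
```

```bash
python3 - <<'E'
from h import *
from scipy.spatial.transform import Rotation as Ro
o=ctrl.get_obs(); print({k:np.round(o[k],3) for k in("clock","joint_pos","tool_pos","orientation","force")})
s=ctrl.snapshot("wrist"); cv2.imwrite("pics/w1.png",s["pixels"])
E
```

```text
{'clock': np.float64(3.025), 'joint_pos': array([ 4.0717e+01,  8.1900e+00, -3.3159e+01,  2.0000e-03, -4.8595e+01,
        8.4587e+01]), 'tool_pos': array([0.454, 0.138, 0.11 ]), 'orientation': array([-1.79944e+02,  4.00000e-03, -5.46950e+01]), 'force': array([0.128, 0.582, 0.555])}
```

View pics/w1.png

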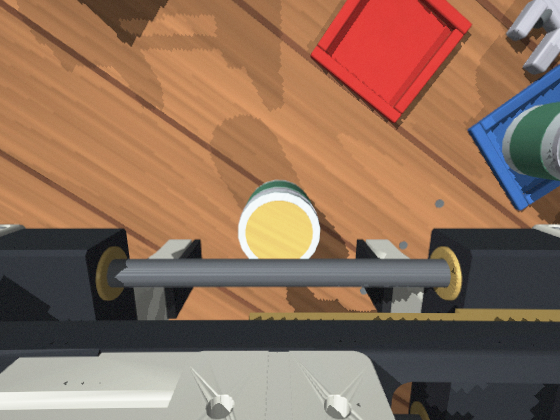

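The wrist view has the tin (lid at px 280,228) midway between the fingers, so I'll descend, grip and lift.

>>> {"api": "carry_out", "payload": {
  "increments": [
    [0, 0, 0, 0, -1, -25, 0],
    [0, 0, 0, 0, -1, -50, 0],
    [0, 0, 0, 0, -1, -75, 0],
    [0, 0, 0, 0, -1, -90, 0],
    [0, 0, 0, 0, -1, -90, 0],
    [0, 0, 0, 0, -1, -90, 0],
    [0, 0, 0, 0, -1, -90, 1],
    [0, 0, 0, 0, -1, -90, 1],
    [0, 0, 0, 0, -1, -90, 1],
    [0, 0, 0, 0, -1, -90, 1],
    [0, 0, 0, 0, -1, -90, 1],
    [0, 0, 0, 0, -1, -90, 1]
  ]
}}

```text
clock: 4.58
tool_pos: [0.4542, 0.1359, 0.0198]
orientation: [-180.0, 0.0, -54.8]
force: [-2.3, 1.3, 5.1]
opening: 0.0597
```

>>> {"api": "carry_out", "payload": {
  "increments": [
    [0, 0, 0, 0, 0, 15, 1],
    [0, 0, 0, 0, 0, 35, 1],
    [0, 0, 0, 0, 0, 55, 1],
    [0, 0, 0, 0, 0, 60, 1],
    [0, 0, 0, 40, 3, 60, 1],
    [0, 0, 0, 80, 6, 60, 1],
    [0, 0, 0, 120, 8, 60, 1],
    [0, 0, 0, 150, 11, 60, 1],
    [0, 0, 0, 165, 11, 60, 1],
    [0, 0, 0, 165, 11, 60, 1],
    [0, 0, 0, 165, 11, 60, 1],
    [0, 0, 0, 165, 11, 60, 1],
    [0, 0, 0, 165, 11, 60, 1],
    [0, 0, 0, 165, 11, 60, 1]
  ]
}}

```text
clock: 6.32
tool_pos: [0.6189, 0.1469, 0.0799]
orientation: [-180.0, 0.0, -54.8]
force: [-0.6, 0.2, -6.7]
opening: 0.0595
```

```bash
cat > st.py <<'E'
from h import *
import sys
o=[]
for i in range(int(sys.argv[1])):
    o.append(ctrl.get_obs()); s=ctrl.snapshot("top" if len(sys.argv)<3 else sys.argv[2])
print("F",np.mean([x["force"] for x in o],0).round(2),np.std([x["force"][2] for x in o]).round(2),"tau",np.mean([x["tau"] for x in o],0).round(2))
print({k:np.round(o[-1][k],3) for k in("clock","joint_pos","tool_pos","orientation","opening")})
if len(sys.argv)>3: cv2.imwrite(sys.argv[3],s["pixels"])
E
python3 st.py 5 wrist pics/w2.png
```

```text
F [ 0.3 -0.1 -5.7] 0.55 tau [ 2.000e-02 -6.131e+01  2.633e+01  6.520e+00  7.000e-02 -0.000e+00]
{'clock': np.float64(6.525), 'joint_pos': array([ 3.0886e+01,  2.4051e+01, -1.4743e+01, -1.0000e-03, -5.1196e+01,
        9.4352e+01]), 'tool_pos': array([0.619, 0.147, 0.08 ]), 'orientation': array([-179.99 ,   -0.   ,  -54.763]), 'opening': np.float64(0.06)}
```

View pics/w2.png

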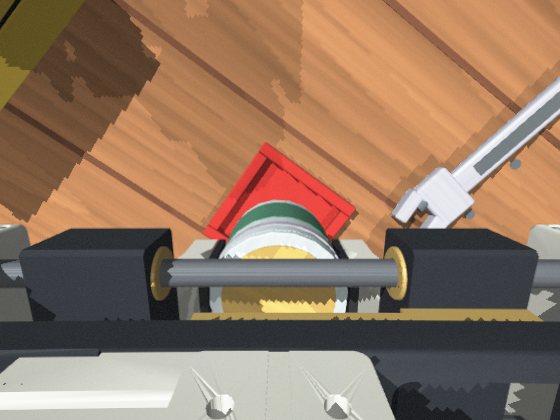

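```bash
cat >> h.py <<'E'
def wz(s,o,px,z):
    from scipy.spatial.transform import Rotation as Ro
    H=np.array(s["hand_eye"]); R=Ro.from_euler("xyz",o["orientation"],degrees=True).as_matrix()
    c=R@H[:3,3]+o["tool_pos"]; d=np.c_[undist(px,s),np.ones(len(px))]@(R@H[:3,:3]).T
    return c+d*((z-c[2])/d[:,2])[:,None]
E
python3 - <<'E'
from h import *
o=ctrl.get_obs(); s=ctrl.snapshot("wrist")
print((wz(s,o,[(265,143),(206,229),(357,214)],.007)*1000).round(1))
h=cv2.cvtColor(s["pixels"],cv2.COLOR_BGR2HSV)
r=(cv2.inRange(h,(0,150,60),(6,255,255))|cv2.inRange(h,(174,150,60),(180,255,255)))
w=wz(s,o,np.argwhere(r)[:,::-1].astype(float),.007)*1000
print(np.percentile(w[:,:2],[.5,99.5],axis=0), o["force"])
E
```

```text
[[663.6 189.7   7. ]
 [579.5 190.2   7. ]
 [660.3  97.5   7. ]]
[[576.71105454 101.75446823]
 [664.07939798 190.96379372]] [-0.35741162  0.07329756 -5.3341792 ]
```

The corners put the holder centre at about (619,146), within 1 mm of the tool. Lowering and releasing.

>>> {"api": "carry_out", "payload": {
  "increments": [
    [0, 0, 0, 0, -1, -20, 1],
    [0, 0, 0, 0, -1, -40, 1],
    [0, 0, 0, 0, -1, -50, 1],
    [0, 0, 0, 0, -1, -57, 1],
    [0, 0, 0, 0, -1, -60, 1],
    [0, 0, 0, 0, -1, -60, 1],
    [0, 0, 0, 0, -1, -60, 1],
    [0, 0, 0, 0, -1, -60, 0],
    [0, 0, 0, 0, -1, -60, 0],
    [0, 0, 0, 0, -1, -60, 0],
    [0, 0, 0, 0, -1, -60, 0],
    [0, 0, 0, 0, -1, -60, 0],
    [0, 0, 0, 0, -1, -40, 0],
    [0, 0, 0, 0, -1, -10, 0],
    [0, 0, 0, 0, -1, 20, 0],
    [0, 0, 0, 0, -1, 30, 0],
    [0, 0, 0, 0, -1, 30, 0],
    [0, 0, 0, 0, -1, 30, 0]
  ]
}}

```text
clock: 8.88
tool_pos: [0.6183, 0.1454, 0.1083]
orientation: [179.9, 0.0, -54.8]
force: [-0.1, -0.8, 0.4]
opening: 0.0879
```

```bash
python3 st.py 5 scene pics/s3.png
```

```text
F [ 0.18 -0.26 -0.4 ] 0.49 tau [  0.   -57.23  25.6    5.98   0.08   0.  ]
{'clock': np.float64(9.075), 'joint_pos': array([ 3.0801e+01,  2.2342e+01, -1.3071e+01, -4.0000e-03, -5.4679e+01,
        9.4434e+01]), 'tool_pos': array([0.619, 0.146, 0.109]), 'orientation': array([ 1.79908e+02,  1.00000e-02, -5.47680e+01]), 'opening': np.float64(0.088)}
```

View pics/s3.png

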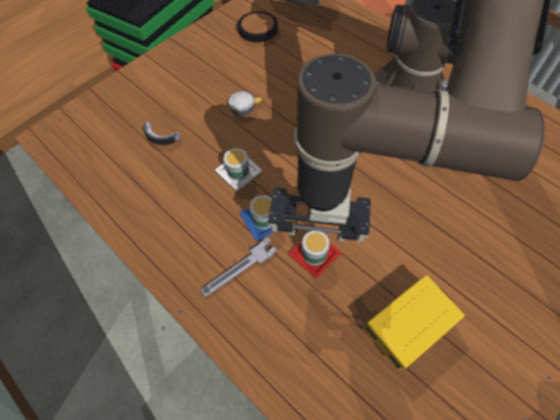

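The scene view shows the tin upright in the red holder (315,247), the fingers open above it, and the rest unmoved. It read about 5.3 N. Next is the white tin.

>>> {"api": "carry_out", "payload": {
  "increments": [
    [0, 0, 0, -5, -40, 5, 0],
    [0, 0, 0, -11, -90, 5, 0],
    [0, 0, 0, -18, -140, 5, 0],
    [0, 0, 0, -24, -190, 5, 0],
    [0, 0, 0, -30, -240, 5, 0],
    [0, 0, 0, -37, -285, 0, 0],
    [0, 0, 0, -39, -306, 0, 0],
    [0, 0, 0, -39, -306, 0, 0],
    [0, 0, 0, -39, -306, 0, 0],
    [0, 0, 0, -39, -306, -25, 0],
    [0, 0, 0, -39, -306, -50, 0],
    [0, 0, 0, -39, -306, -75, 0],
    [0, 0, 0, -39, -306, -89, 0],
    [0, 0, 0, -39, -306, -90, 0],
    [0, 0, 0, -39, -306, -90, 0]
  ]
}}

```text
clock: 11.0
tool_pos: [0.5808, -0.16, 0.0203]
orientation: [-180.0, -0.0, -54.7]
force: [0.8, 0.4, 0.2]
opening: 0.0876
```

```bash
python3 st.py 4 wrist pics/w4.png
```

```text
F [0.69 0.03 0.18] 0.29 tau [ 1.000e-01 -5.586e+01  2.081e+01  4.850e+00  5.000e-02 -0.000e+00]
{'clock': np.float64(11.15), 'joint_pos': array([ 3.14500e+00,  2.54840e+01, -2.22930e+01,  9.00000e-03,
       -4.21300e+01,  1.22089e+02]), 'tool_pos': array([ 0.581, -0.16 ,  0.021]), 'orientation': array([-1.79924e+02, -5.50000e-02, -5.47600e+01]), 'opening': np.float64(0.088)}
```

View pics/w4.png

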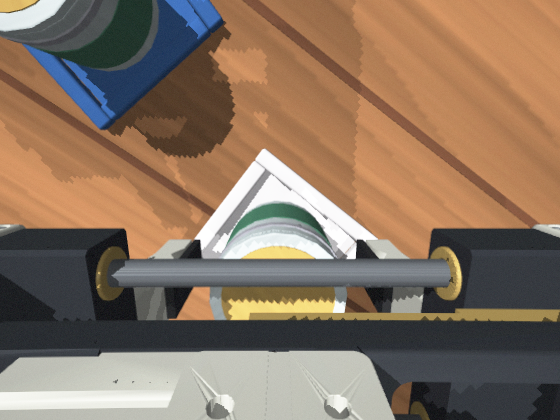

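The tin (lid at about px 278,285) sits midway between the open fingers. I'll grip it and lift 60 mm.

>>> {"api": "carry_out", "payload": {
  "increments": [
    [0, 0, 0, 0, 0, 0, 1],
    [0, 0, 0, 0, 0, 0, 1],
    [0, 0, 0, 0, 0, 0, 1],
    [0, 0, 0, 0, 0, 0, 1],
    [0, 0, 0, 0, 0, 0, 1],
    [0, 0, 0, 0, 0, 0, 1],
    [0, 0, 0, 0, 0, 15, 1],
    [0, 0, 0, 0, 0, 35, 1],
    [0, 0, 0, 0, 0, 55, 1],
    [0, 0, 0, 0, 0, 60, 1],
    [0, 0, 0, 0, 0, 60, 1],
    [0, 0, 0, 0, 0, 60, 1],
    [0, 0, 0, 0, 0, 60, 1],
    [0, 0, 0, 0, 0, 60, 1],
    [0, 0, 0, 0, 0, 60, 1],
    [0, 0, 0, 0, 0, 60, 1]
  ]
}}

```text
clock: 13.2
tool_pos: [0.58, -0.1603, 0.0795]
orientation: [180.0, 0.0, -54.8]
force: [-1.2, -0.7, -2.8]
opening: 0.0604
```

```bash
python3 st.py 8 wrist
```

```text
F [-0.09  0.02 -2.76] 0.52 tau [ 0.000e+00 -5.515e+01  2.467e+01  5.930e+00  4.000e-02 -0.000e+00]
{'clock': np.float64(13.55), 'joint_pos': array([  3.139,  21.286, -19.319,   0.   , -49.391, 122.093]), 'tool_pos': array([ 0.58, -0.16,  0.08]), 'orientation': array([-1.79997e+02, -2.00000e-03, -5.47680e+01]), 'opening': np.float64(0.06)}
```

White reads about 2.8 N, lighter than red. Putting it back and rising.

>>> {"api": "carry_out", "payload": {
  "increments": [
    [0, 0, 0, 0, 0, -20, 1],
    [0, 0, 0, 0, 0, -40, 1],
    [0, 0, 0, 0, 0, -50, 1],
    [0, 0, 0, 0, 0, -57, 1],
    [0, 0, 0, 0, 0, -60, 1],
    [0, 0, 0, 0, 0, -60, 1],
    [0, 0, 0, 0, 0, -60, 1],
    [0, 0, 0, 0, 0, -60, 0],
    [0, 0, 0, 0, 0, -60, 0],
    [0, 0, 0, 0, 0, -60, 0],
    [0, 0, 0, 0, 0, -60, 0],
    [0, 0, 0, 0, 0, -60, 0],
    [0, 0, 0, 0, 0, -40, 0],
    [0, 0, 0, 0, 0, -10, 0],
    [0, 0, 0, 0, 0, 20, 0],
    [0, 0, 0, 0, 0, 30, 0],
    [0, 0, 0, 0, 0, 30, 0]
  ]
}}

```text
clock: 15.72
tool_pos: [0.5802, -0.1602, 0.1099]
orientation: [-179.9, -0.0, -54.8]
force: [0.1, 0.4, -0.1]
opening: 0.0876
```

>>> {"api": "carry_out", "payload": {
  "increments": [
    [0, 0, 0, 14, 38, 0, 0],
    [0, 0, 0, 30, 85, 0, 0],
    [0, 0, 0, 46, 128, 0, 0],
    [0, 0, 0, 54, 151, 0, 0],
    [0, 0, 0, 54, 151, 0, 0],
    [0, 0, 0, 54, 151, 0, 0],
    [0, 0, 0, 54, 151, -25, 0],
    [0, 0, 0, 54, 151, -50, 0],
    [0, 0, 0, 54, 151, -75, 0],
    [0, 0, 0, 54, 151, -88, 0],
    [0, 0, 0, 54, 151, -88, 0],
    [0, 0, 0, 54, 151, -88, 0]
  ]
}}

```text
clock: 17.23
tool_pos: [0.6346, -0.0095, 0.0225]
orientation: [-179.9, -0.0, -54.8]
force: [-1.1, 0.6, 0.7]
opening: 0.0873
```

```bash
python3 st.py 4 wrist pics/w5.png
```

```text
F [-0.3   0.25  0.3 ] 0.46 tau [-1.100e-01 -5.964e+01  2.169e+01  5.070e+00  5.000e-02  0.000e+00]
{'clock': np.float64(17.375), 'joint_pos': array([ 1.67650e+01,  2.76980e+01, -1.78360e+01,  8.00000e-03,
       -4.43690e+01,  1.08467e+02]), 'tool_pos': array([ 0.635, -0.009,  0.023]), 'orientation': array([-1.79909e+02, -3.60000e-02, -5.47620e+01]), 'opening': np.float64(0.088)}
```

View pics/w5.png

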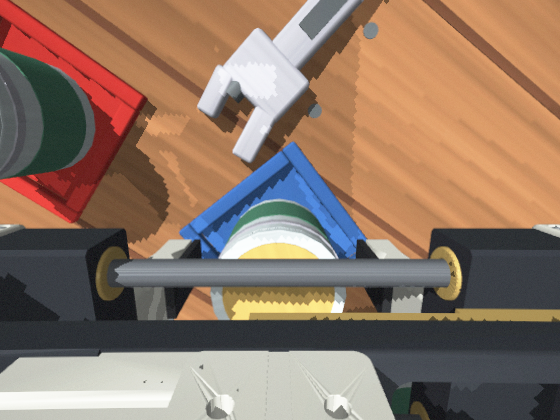

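The blue-holder tin (lid at about px 278,285) is centred between the fingers and the spanner jaw (240,150) is well clear. Gripping and lifting.

>>> {"api": "carry_out", "payload": {
  "increments": [
    [0, 0, 0, 0, 0, 0, 1],
    [0, 0, 0, 0, 0, 0, 1],
    [0, 0, 0, 0, 0, 0, 1],
    [0, 0, 0, 0, 0, 0, 1],
    [0, 0, 0, 0, 0, 0, 1],
    [0, 0, 0, 0, 0, 0, 1],
    [0, 0, 0, 0, 0, 15, 1],
    [0, 0, 0, 0, 0, 35, 1],
    [0, 0, 0, 0, 0, 55, 1],
    [0, 0, 0, 0, 0, 60, 1],
    [0, 0, 0, 0, 0, 60, 1],
    [0, 0, 0, 0, 0, 60, 1],
    [0, 0, 0, 0, 0, 60, 1],
    [0, 0, 0, 0, 0, 60, 1],
    [0, 0, 0, 0, 0, 60, 1],
    [0, 0, 0, 0, 0, 60, 1]
  ]
}}

```text
clock: 19.42
tool_pos: [0.634, -0.0093, 0.0815]
orientation: [180.0, 0.0, -54.8]
force: [-0.4, 0.1, -3.1]
opening: 0.0586
```

```bash
python3 st.py 8 wrist
```

```text
F [-0.41  0.35 -2.4 ] 0.48 tau [  0.   -59.03  25.27   6.06   0.06  -0.  ]
{'clock': np.float64(19.775), 'joint_pos': array([ 16.768,  23.769, -14.911,  -0.   , -51.315, 108.465]), 'tool_pos': array([ 0.634, -0.009,  0.082]), 'orientation': array([-1.79996e+02, -1.00000e-03, -5.47670e+01]), 'opening': np.float64(0.058)}
```

Blue reads about 2.5 N, against 2.8 N for white and 5.3–5.7 N for red, so the red-holder tin is heaviest. I'll put blue back and return to red.

>>> {"api": "carry_out", "payload": {
  "increments": [
    [0, 0, 0, 0, 0, -20, 1],
    [0, 0, 0, 0, 0, -40, 1],
    [0, 0, 0, 0, 0, -50, 1],
    [0, 0, 0, 0, 0, -57, 1],
    [0, 0, 0, 0, 0, -60, 1],
    [0, 0, 0, 0, 0, -60, 1],
    [0, 0, 0, 0, 0, -60, 1],
    [0, 0, 0, 0, 0, -60, 0],
    [0, 0, 0, 0, 0, -60, 0],
    [0, 0, 0, 0, 0, -60, 0],
    [0, 0, 0, 0, 0, -60, 0],
    [0, 0, 0, 0, 0, -60, 0],
    [0, 0, 0, 0, 0, -40, 0],
    [0, 0, 0, 0, 0, -10, 0],
    [0, 0, 0, 0, 0, 20, 0],
    [0, 0, 0, 0, 0, 30, 0],
    [0, 0, 0, 0, 0, 30, 0]
  ]
}}

```text
clock: 21.95
tool_pos: [0.6342, -0.0092, 0.1119]
orientation: [-179.9, -0.0, -54.8]
force: [-0.6, 0.2, 0.5]
opening: 0.0877
```

>>> {"api": "carry_out", "payload": {
  "increments": [
    [0, 0, 0, -4, 38, 0, 0],
    [0, 0, 0, -8, 85, 0, 0],
    [0, 0, 0, -12, 130, 0, 0],
    [0, 0, 0, -15, 155, 0, 0],
    [0, 0, 0, -15, 155, 0, 0],
    [0, 0, 0, -15, 155, 0, 0],
    [0, 0, 0, -15, 155, -25, 0],
    [0, 0, 0, -15, 155, -50, 0],
    [0, 0, 0, -15, 155, -75, 0],
    [0, 0, 0, -15, 155, -91, 0],
    [0, 0, 0, -15, 155, -91, 0],
    [0, 0, 0, -15, 155, -91, 0],
    [0, 0, 0, -15, 155, -91, 1],
    [0, 0, 0, -15, 155, -91, 1],
    [0, 0, 0, -15, 155, -91, 1],
    [0, 0, 0, -15, 155, -91, 1],
    [0, 0, 0, -15, 155, -91, 1],
    [0, 0, 0, -15, 155, -91, 1]
  ]
}}

```text
clock: 24.2
tool_pos: [0.6192, 0.1458, 0.0209]
orientation: [-180.0, -0.0, -54.8]
force: [-0.8, -0.6, 5.1]
opening: 0.0596
```

>>> {"api": "carry_out", "payload": {
  "increments": [
    [0, 0, 0, 0, 0, 15, 1],
    [0, 0, 0, 0, 0, 35, 1],
    [0, 0, 0, 0, 0, 60, 1],
    [0, 0, 0, 0, 0, 85, 1],
    [0, 0, 0, 0, 0, 110, 1],
    [0, 0, 0, 0, 0, 135, 1],
    [0, 0, 0, 0, 0, 160, 1],
    [0, 0, 0, 0, 0, 185, 1],
    [0, 0, 0, 0, 0, 210, 1],
    [0, 0, 0, 0, 0, 230, 1],
    [0, 0, 0, 0, 0, 240, 1],
    [0, 0, 0, 0, 0, 240, 1],
    [0, 0, 0, 0, 0, 240, 1],
    [0, 0, 0, 0, 0, 240, 1],
    [0, 0, 0, 0, 0, 240, 1],
    [0, 0, 0, 0, 0, 240, 1],
    [0, 0, 0, 0, 0, 240, 1],
    [0, 0, 0, 0, 0, 240, 1]
  ]
}}

```text
clock: 26.45
tool_pos: [0.619, 0.1457, 0.2606]
orientation: [-180.0, -0.0, -54.8]
force: [0.8, 0.2, -5.6]
opening: 0.0593
```

```bash
python3 st.py 8 scene pics/s6.png; python3 - <<'E'
from h import *
s=ctrl.snapshot("top"); h=cv2.cvtColor(s["pixels"],cv2.COLOR_BGR2HSV); m0=cv2.inRange(h,(12,110,90),(32,255,255))
for p in [(285,197),(338,214)]:
    M=np.zeros_like(m0); cv2.circle(M,p,9,255,-1); m=m0&M
    if m.any(): c=np.argwhere(m)[:,::-1].mean(0); print(p,(m>0).sum(),(onz(s,[c],.064)*1000).round(1))
for l in["gauge","parts_box","brake_shoe","spanner"]: 
    r=ctrl.search_frame(s,l); print(l,r and np.round(r[0]["centre"],3))
cv2.imwrite("pics/t6.png",s["pixels"])
E
```

```text
F [ 0.24  0.05 -5.62] 0.56 tau [ -0.   -55.6   32.24   7.99   0.07   0.  ]
{'clock': np.float64(26.8), 'joint_pos': array([ 30.8  ,  15.824,  -1.62 ,   0.   , -72.554,  94.434]), 'tool_pos': array([0.619, 0.146, 0.261]), 'orientation': array([-179.999,   -0.   ,  -54.767]), 'opening': np.float64(0.059)}
(285, 197) 183 [[634.8  -9.3  64. ]]
(338, 214) 197 [[ 580.5 -160.4   64. ]]
gauge [ 0.402 -0.317  0.034]
parts_box [0.61  0.376 0.067]
brake_shoe [ 0.657 -0.414  0.022]
spanner [0.743 0.044 0.012]
```

View pics/s6.png

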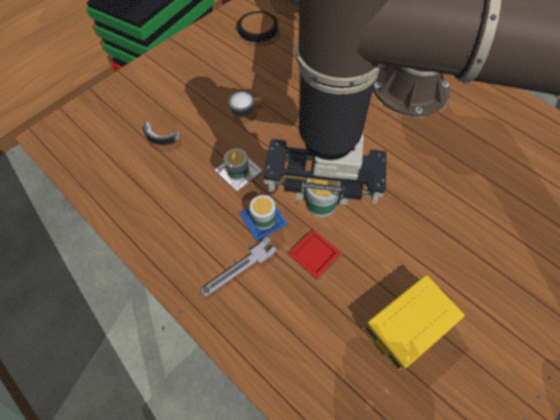

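The scene view shows the tin held upright at (322,197), the red holder empty, and the other two tins back in their holders. The box is at the same pixels as before; its network shift in the top view looks like the arm partly hiding it. Handing in.

```bash
python3 -c "
from plant import ctrl
print(ctrl.close_job(), ctrl.get_obs()['force'])"
```

```text
the job is handed in; nothing more can be done
the job is handed in; nothing more can be done
```

The job is handed in, with the heaviest tin held upright in the gripper. It is the one that was left out on the bench. I stood that tin in the red holder and let go, hefted the white-holder tin and then the blue one, put both back, and lifted the red-holder tin again.

| Tin | Felt weight | Approx. mass |
|---|---|---|
| Red holder | 5.6 N | 0.57 kg |
| White holder | 2.8 N | 0.28 kg |
| Blue holder | 2.4 N | 0.25 kg |

Single force readings scatter by about 0.5 N; the figures are averages of 5 to 8. The gap between red and the other two is far larger than that.

**Last checks:**
- **Held tin:** its underside is about 24 cm above the bench. The finger opening is steady at 59 mm and the force at -5.6 N.
- **Other tins:** the lids of the white and blue tins are within 0.5 mm of where they started.
- **Gauge, shoe and spanner:** the network puts them within 3 mm of their start positions.
- **One disagreement:** in the top view the network put the parts box about 30 mm off. I took this as the arm partly hiding it there, because in the scene view the box sits at the same pixels as before.

The clock stood at about 27 s of the 67 s allowed. No verdict was reported.

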